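# Reload the slide stainer and take out the finished slide cassette

### The job

Service the small white slide stainer on the bench: first stand the small bottle (the shorter of the two loose screw-cap bottles) upright in the round well of the stainer's open drawer and let go of it, then slide the drawer fully shut. Then take the finished slide cassette out of the dock on top: pinch its two opposed side catches together, lift it straight up and finish while still holding it in the air by the pinched catches, level and still, with its underside at least 6 cm above where it sat. Do not knock over or push away the large bottle or the specimen cup, and keep the slides from tipping.

Things in the scene. Friction and masses are not known exactly. Their poses are not given: they have to be found in the camera images.
- bottle_mid (a point): the small white screw-cap bottle, round, body 32 mm in diameter and 52 mm high with a 23 mm cap above it, 58 mm high in all, about 30 g, standing upright and loose on the bench, to the left or to the right of the stainer. The point lies on its axis half-way up, 29 mm above its underside; z is its axis
- bottle: the same small bottle; its origin is the centre of its underside, z is its axis
- drawer (a joint): sliding travel of the stainer's drawer in m: 0 is fully shut, it starts standing 0.110 to 0.122 m open, stop at 0.125; it opens along the stainer's -x, runs freely with a little friction (about 1.2 N) and stays where it is left
- well (a point): centre of the floor of the round well in the drawer, moves with it; x points the way the drawer shuts, y left, z up. Well 40 mm wide, 11 mm deep, in a plate 110 x 110 mm; runners beside it (|y| 55 to 59 mm) end 21 mm above this point. The drawer's front panel is 55 mm in front (-x), its top 65 mm above this point. A bottle in the well passes under the deck by 8 mm, one beside the well does not
- drawer_front (a point): centre of the outer face of the drawer's front panel, moves with the drawer; axes as for the well. Panel 132 mm wide (y), 68 mm high, 10 mm thick, its top 34 mm above this point. A black finger-pull ledge, 76 mm wide, stands 13 mm out of the face, 9 to 21 mm above this point. When shut, the panel lies against the housing
- stainer: the slide stainer, a white bench instrument, fixed, 228 x 216 mm, deck 95 mm above the bench, a console up to 119 mm high along its rear from 60 mm behind the origin on. Origin: centre of its underside; x points to its rear (away from the drawer), y to its left, z up. Its front face is 100 mm in front of the origin
- dock_floor (a point): centre of the floor of the dock on the deck, 99 mm above the bench, on which the cassette stands; axes as the stainer's. Round it is a grey collar, 82 x 84 mm, that rises 24.5 mm above this point and guides the cassette with 1 mm play; its two side lips hold the barbs of the cassette's catches down
- cassette_mid (a point): slide cassette, midway between its two catch pads, 54 mm above its underside; axes as the stainer's while docked. White open frame 66 (x) x 34 (y) mm, eight upright glass slides, tops 26 mm above the point; about 0.18 kg. On its +y and -y side a ribbed grey pad, 32 wide (x), 36 high, centred at this height; outer faces 61 mm apart free, 43 mm fully pressed; 12 mm clear above the collar
- cassette: the same slide cassette; its origin is the centre of its underside, axes as for cassette_mid
- catch_left (a joint): inward travel in m of the catch on the cassette's +y side: 0 free, 0.009 fully pressed; sprung, 2 N to start and 5 N fully in; its barb is clear of the dock's lip when pressed 5 mm or more, otherwise the cassette cannot be lifted
- catch_right (a joint): the same for the catch on the cassette's -y side, which moves the opposite way
- large_bottle_mid (a point): bystander: the large white screw-cap bottle, 48 mm in diameter, 95 mm high, loose, standing on the other side of the stainer from the small one; the point is on its axis half-way up
- cup_mid (a point): bystander: specimen cup with a white lid, 63 mm in diameter and 65 mm high, loose, standing at the right of the work; the point is on its axis half-way up

How it is judged:
By the outcome, as a careful person would: the job done as asked, in the order asked, and still so for the second after the job is handed in, while the arm keeps its last pose, push and grip.
It also fails if it takes over 64 s, if anything falls off the work surface, if the arm or the gripper's body presses on something with over 40 N, if the wrist force passes 120 N, or if a joint passes its speed limit or range.

### The arm

A 7-joint arm with a two-finger parallel gripper is mounted at the origin on a cart in front of the work surface, level with it; the furniture and walls round the work are solid. World frame = base frame: x ahead of the robot, y to its left, z up, the work surface at z = 0. Lengths are in m, angles in rad, forces in N, time in s.
With the tool pointing down it reaches from about 0.4 to 0.9 m from the base axis. Payload 5.6 kg.
Tool frame: the origin (TCP) lies at the very end of the fingers, on their centre line; the grasp point (between the pads) lies 19 mm behind it; x points along the fingers, y is the direction in which the jaws open and shut, and the axes are right-handed (so a half turn about x gives the same grasp; the last joint's range is limited). The gripper opens to 92 mm and grips with 3 to 60 N. Pads are 20 mm wide; open, the fingers measure 128 mm over their backs; the gripper's body (75 mm by 189 mm) begins 69 mm behind the grasp point.
Start: joints at [-1.286, 0.468, -0.012, 1.603, 0.006, 1.071, -0.056], TCP at [0.209, 0.615, 0.215] pointing down, gripper open.
Joint ranges: [-2.53, 2.53], [-0.31, 2.02], [-1.57, 1.55], [0.28, 2.44], [-1.29, 4.43], [0.15, 1.84], [-2.92, 2.92]. Speed limits (rad/s): [2.57, 2.57, 3.14, 3.14, 3.14, 3.14, 3.14].

### API

Orientations are given as a 3x3 rotation matrix whose columns are the frame's x, y, z axes.
In Python, from plant import read_state, camera, calibration, hand_in gives the robot as it stands. The module is installed in compiled form; this text tells all that it offers.
- The arm moves only by the tool apply_moves, never from a script. Its argument "deltas" is a list of rows, each an object of numbers: "grip": the finger opening in mm, from 0 to 91.9; "x", "y", "z": the shift along the world's x, y, z in mm; "rx", "ry", "rz": the turn, a rotation vector about the world's x, y, z in rad. In form: [{"grip": .., "x": .., "y": .., "z": .., "rx": .., "ry": .., "rz": ..}, ...]. A call has 1 to 8 rows; each row is the pose to reach, as a shift and turn from the pose commanded when the call began; what a row does not reach only later rows make up. A row lasts 1/8 s, in which the tool goes at most 62.5 mm and 10.7 degrees, less where a joint would pass 70% of its speed; a pose out of reach is approached as far as the arm can. A call with a gripper value outside its range is refused whole. The fingers move at their own pace and stop on an object; the grip force is fixed at half the most. Time passes only in rows, so rows that repeat a pose let the fingers close. It gives the time, the measured TCP pose, the force and the opening at its end, in the units of the state.
- read_state(): the state, without advancing time (a new reading comes with each control period).
- camera(name): name is "scene" or "side" or "wrist"; returns (picture, depth): 420x560x3 uint8, red, green, blue; 420x560 float32, m along the optical axis (not along the pixel's ray), 0 where there is no reading.
- calibration(name): a dict with "fx", "fy", "cx", "cy" (pixels), "R" (3x3) and "t" (3): a world point X has camera coordinates R X + t; the wrist camera has in their place "T_tool_cam" (4x4, takes a point from camera to tool coordinates, whose origin is the TCP and whose axes are the tool frame's). Camera axes: x right, y down, z forward; pixel columns grow to the right and rows downward; lengths in m; the calibration is good to about 2 mm. A picture is of the moment at which its call begins: read the wrist's pose just before it. calibration takes no time and is no camera call.
- hand_in(): hands the job in, once; it reports no verdict.
The state is a dict: "t": time; "joint_pos": joint angles; "joint_velocities": joint speeds; "joint_torque": joint torques, N m; "eef_pos": TCP position; "orientation": TCP orientation; "ft_force": force on the tool from outside, world axes, zero at the start; "wrist_torque": the same for the moment, N m; "opening": finger opening in m.
Only numpy, scipy, OpenCV 4.12 (cv2) and the standard library are available. Lean on these libraries where they do the work, as an engineer would, in place of code of your own. Each camera call takes 0.05 s, during which the arm holds its last target.

## Working session

There is one attempt and no reset: what is moved stays moved. The work goes in short steps, Python scripts to look and compute and a tool call to move; the robot and the scene stay as the last step left them, time stands still between calls to the robot, and variables do not carry over. Pictures are saved under pics/ and viewed, and the job is handed in when it is done.

Besides the shell and the picture viewer there is one more tool, called after ">>>" by a JSON object that holds its "name" and its "arguments", one argument or row to a line. apply_moves: Moves the arm, as the interface text tells. Its arguments: {"type":"object","properties":{"deltas":{"type":"array"}},"required":["deltas"]}

```bash
mkdir -p pics
cat > h.py <<'E'
import numpy as np, cv2
from plant import read_state, camera, calibration, hand_in
def snap(n,tag):
    s=read_state(); p,d=camera(n); cv2.imwrite(f'pics/{tag}.png',cv2.cvtColor(p,cv2.COLOR_RGB2BGR)); np.savez(f'pics/{tag}.npz',d=d,p=p,pos=s['eef_pos'],R=s['orientation'])
    return p,d,s
def cloud(n,d,s=None):
    c=calibration(n); v,u=np.mgrid[:420,:560]
    P=np.stack([(u-c['cx'])/c['fx']*d,(v-c['cy'])/c['fy']*d,d],-1)
    if n=='wrist':
        T=np.array(c['T_tool_cam']); P=P@T[:3,:3].T+T[:3,3]
        P=P@np.array(s['orientation']).T+np.array(s['eef_pos'])
    else: P=(P-np.array(c['t']))@np.array(c['R'])
    P[d<=0]=np.nan
    return P
E
python3 - <<'E'
from h import *
s=read_state(); print(s)
for n in ['scene','side','wrist']:
    p,d,s=snap(n,n+'0'); print(n,{k:np.round(v,3).tolist() for k,v in calibration(n).items()})
E
```

```text
{'t': 0.0, 'joint_pos': array([-1.28598603,  0.46837672, -0.01156824,  1.60361105,  0.00602041,
        1.07141613, -0.05632181]), 'joint_velocities': array([-6.52746016e-05,  3.68125536e-04, -2.58647941e-03, -1.72587854e-03,
       -1.48357846e-04, -2.00003718e-04, -2.67947330e-05]), 'joint_torque': array([ 4.03149843e-04, -5.20571458e+01, -1.24917825e-02, -2.43741971e+01,
       -5.66675817e-02,  1.73548440e-02,  1.56138458e-04]), 'eef_pos': array([0.20918564, 0.61480278, 0.21364585]), 'orientation': array([[-4.20986077e-04,  3.22071565e-01,  9.46715232e-01],
       [-1.72720078e-03,  9.46713669e-01, -3.22071802e-01],
       [-9.99998420e-01, -1.77075503e-03,  1.57728985e-04]]), 'ft_force': array([-0.07785692, -0.29237112, -0.83299336]), 'wrist_torque': array([-0.0399361 ,  0.00186768,  0.02154559]), 'opening': 0.09153324736693472}
scene {'fx': 391.929, 'fy': 391.929, 'cx': 280.049, 'cy': 208.601, 'R': [[0.507, -0.862, -0.002], [-0.68, -0.398, -0.615], [0.53, 0.313, -0.788]], 't': [-0.261, 0.48, 0.674]}
side {'fx': 382.257, 'fy': 382.257, 'cx': 278.196, 'cy': 212.97, 'R': [[0.922, -0.387, 0.0], [-0.152, -0.363, -0.919], [0.355, 0.848, -0.394]], 't': [-0.532, 0.211, 0.978]}
wrist {'fx': 333.358, 'fy': 333.358, 'cx': 280.571, 'cy': 211.066, 'T_tool_cam': [[0.001, -0.297, 0.955, -0.169], [1.0, 0.0, -0.0, -0.001], [-0.0, 0.955, 0.297, -0.084], [0.0, 0.0, 0.0, 1.0]]}
```

View pics/scene0.png

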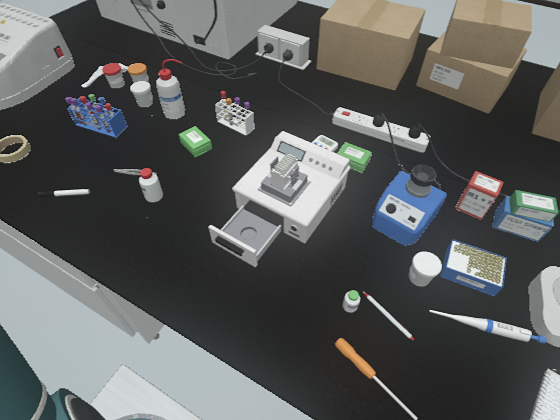

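View pics/side0.png

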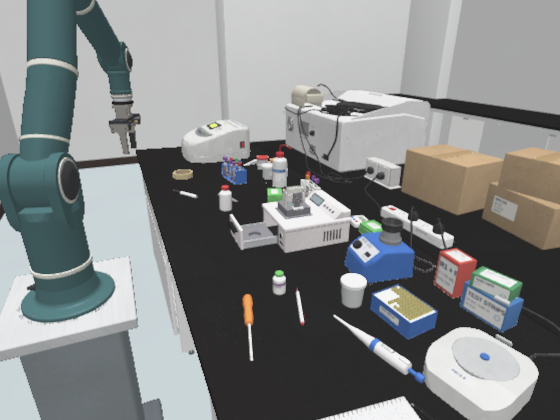

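View pics/wrist0.png

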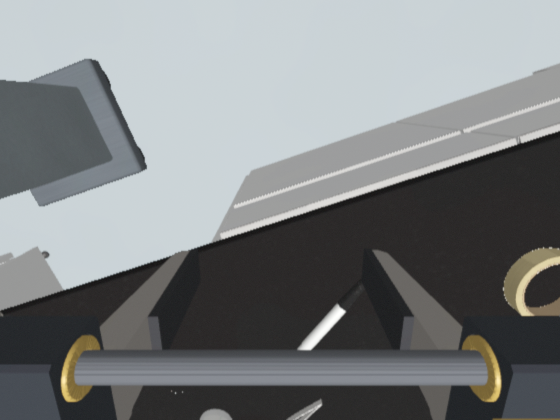

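The scene view shows the stainer around (290,185) with its drawer open at (245,232). The small green-cap bottle is at (351,300), the large red-cap bottle at (150,185), and the cup at (424,268). Next I measure their positions.

Run:
```python
from h import *
for n,boxes in [('scene',{'small':(340,286,364,314),'large':(138,165,164,203),'cup':(405,250,443,287),'stainer':(205,125,352,265)}),('side',{'small':(270,268,290,296),'large':(217,184,235,212),'cup':(338,272,368,308)})]:
    f=np.load(f'pics/{n}0.npz'); P=cloud(n,f['d'])
    for k,(a,b,c,e) in boxes.items():
        Q=P[b:e,a:c].reshape(-1,3); Q=Q[np.isfinite(Q[:,0])]
        print(n,k,'zmax',np.percentile(Q[:,2],[50,90,99]).round(3))
        if k!='stainer':
            O=Q[Q[:,2]>.012]
            T=Q[Q[:,2]>np.percentile(O[:,2],99)-.006]
            print('  top center',(T.min(0)+T.max(0))/2, len(T), T.max(0)-T.min(0),'obj',(O.min(0)+O.max(0))/2,O.max(0)-O.min(0))
    if n=='scene':
        for z0,z1 in [(.09,.098),(.06,.075),(.112,.122),(.121,.126),(.005,.03),(.15,.19)]:
            m=np.zeros(P.shape[:2],bool); m[125:265,205:352]=(P[125:265,205:352,2]>z0)&(P[125:265,205:352,2]<z1)
            Q=P[m]; 
            r=cv2.minAreaRect((Q[:,:2]*1000).astype(np.float32)); print(z0,z1,len(Q),r)
```

```text
scene small zmax [0.002 0.057 0.06 ]
  top center [ 0.49751947 -0.19136161  0.05789601] 83 [0.02393587 0.02101869 0.00642091] obj [ 0.49586902 -0.19193716  0.03686876] [0.0290744  0.03238019 0.0484754 ]
scene large zmax [0.017 0.083 0.096]
  top center [0.52426479 0.40277051 0.09427832] 77 [0.0279776  0.0280605  0.00693957] obj [0.52163113 0.40183849 0.05490726] [0.04815035 0.0472185  0.08568168]
scene cup zmax [0.029 0.066 0.067]
  top center [ 0.64714697 -0.30231938  0.06551989] 542 [0.06277237 0.06122334 0.00757692] obj [ 0.64875313 -0.30759553  0.0406574 ] [0.06598468 0.07311009 0.05730191]
scene stainer zmax [0.011 0.115 0.172]
0.09 0.098 3011 ((698.4026489257812, 70.35934448242188), (216.27691650390625, 227.3562469482422), 87.80860137939453)
0.06 0.075 555 ((604.8269653320312, 33.62652587890625), (186.45997619628906, 376.0079345703125), 43.86503601074219)
0.112 0.122 1216 ((715.50048828125, 70.51154327392578), (206.52992248535156, 194.92991638183594), 87.51129913330078)
0.121 0.126 402 ((711.5672607421875, 71.09504699707031), (199.41522216796875, 186.7205352783203), 88.18540954589844)
0.005 0.03 2547 ((722.4254150390625, 116.25558471679688), (508.75616455078125, 450.65545654296875), 31.884550094604492)
0.15 0.19 593 ((659.1974487304688, 72.0775146484375), (62.980979919433594, 67.5590591430664), 86.41175842285156)
side small zmax [0.004 0.049 0.061]
  top center [ 0.49845009 -0.19271366  0.05888311] 45 [0.02197191 0.02143935 0.00563219] obj [ 0.49824609 -0.19618569  0.03706964] [0.0331368  0.02873747 0.04925914]
side large zmax [0.012 0.077 0.099]
  top center [0.5233699 0.4014569 0.0969038] 21 [0.02372127 0.02405948 0.00611762] obj [0.52112907 0.39496243 0.05602523] [0.04607891 0.04041027 0.08787475]
side cup zmax [0.035 0.067 0.069]
  top center [ 0.6463673  -0.30277138  0.06659202] 318 [0.06038685 0.06001175 0.0073522 ] obj [ 0.66876017 -0.27025403  0.04113673] [0.10640629 0.12651117 0.05826279]
```

Run:
```python
import cv2
i=cv2.imread('pics/scene0.png'); cv2.imwrite('pics/c1.png',cv2.resize(i[120:320,195:455],None,fx=3,fy=3,interpolation=2))
```

```text
(no output)
```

View pics/c1.png

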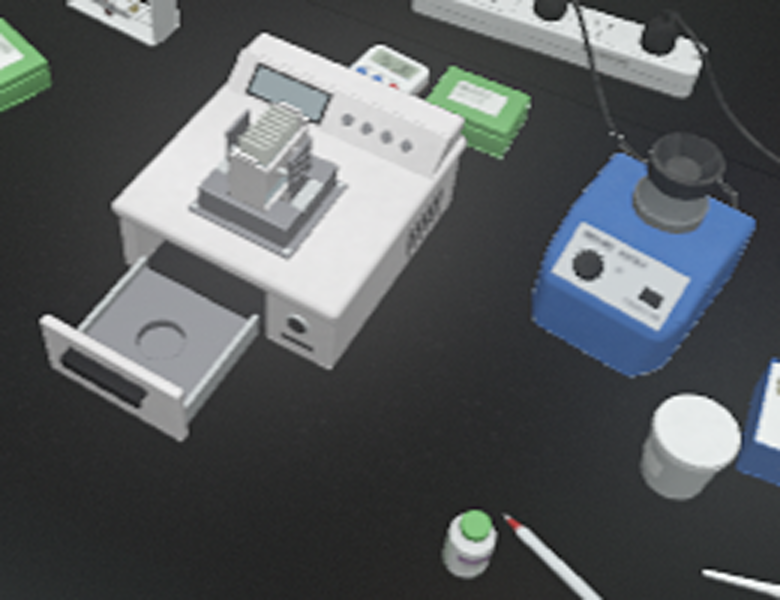

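>>> {"name": "apply_moves", "arguments": {
  "deltas": [
    {"x": 40,"y": -45,"z": 30,"rz": 0.05},
    {"x": 75,"y": -90,"z": 60,"rz": 0.1},
    {"x": 110,"y": -140,"z": 75,"rz": 0.15},
    {"x": 145,"y": -190,"z": 75,"rz": 0.2},
    {"x": 180,"y": -240,"z": 75,"rz": 0.25},
    {"x": 215,"y": -290,"z": 75,"rz": 0.29},
    {"x": 250,"y": -340,"z": 75,"rz": 0.29},
    {"x": 285,"y": -390,"z": 75,"rz": 0.29}
  ]
}}

```text
$.deltas[0]: bad value
```

>>> {"name": "apply_moves", "arguments": {
  "deltas": [
    {"x": 35,"y": -50},
    {"x": 70,"y": -100},
    {"x": 105,"y": -155},
    {"x": 105,"y": -155}
  ]
}}

```text
$.deltas[0]: bad value
```

Run:
```python
from h import *
p,d,s=snap('wrist','w1'); print(s['t'],s['eef_pos'],s['orientation'].round(3))
P=cloud('wrist',d,s)
for k in range(20,300,20): print(k,[P[k,u].round(3).tolist() for u in (200,280,360)])
```

```text
0.15 [0.20918756 0.61495613 0.21386182] [[-0.     0.322  0.947]
 [-0.001  0.947 -0.322]
 [-1.    -0.001  0.   ]]
20 [[-0.18, 0.494, -0.721], [-0.104, 0.717, -0.72], [-0.029, 0.94, -0.724]]
40 [[-0.131, 0.473, -0.721], [-0.054, 0.7, -0.723], [0.023, 0.926, -0.72]]
60 [[-0.08, 0.452, -0.718], [-0.001, 0.682, -0.717], [0.076, 0.912, -0.722]]
80 [[-0.028, 0.429, -0.724], [0.052, 0.664, -0.721], [0.131, 0.897, -0.72]]
100 [[0.026, 0.406, -0.722], [0.107, 0.645, -0.719], [0.188, 0.883, -0.722]]
120 [[0.082, 0.382, -0.723], [0.165, 0.625, -0.72], [0.247, 0.867, -0.722]]
140 [[0.14, 0.359, -0.719], [0.224, 0.605, -0.718], [0.272, 0.809, -0.498]]
160 [[0.201, 0.333, -0.72], [0.286, 0.584, -0.722], [0.272, 0.756, -0.271]]
180 [[0.263, 0.306, -0.723], [0.272, 0.59, -0.332], [0.272, 0.723, -0.129]]
200 [[0.328, 0.278, -0.725], [0.272, 0.591, -0.168], [0.261, 0.697, -0.004]]
220 [[0.394, 0.251, -0.72], [0.281, 0.588, -0.087], [0.284, 0.69, -0.0]]
240 [[0.464, 0.222, -0.72], [0.277, 0.59, 0.0], [0.309, 0.683, -0.001]]
260 [[0.271, 0.485, -0.0], [0.303, 0.581, -0.0], [0.336, 0.676, -0.001]]
280 [[0.203, 0.567, 0.214], [0.33, 0.572, -0.0], [0.358, 0.669, 0.007]]
```

View pics/w1.png

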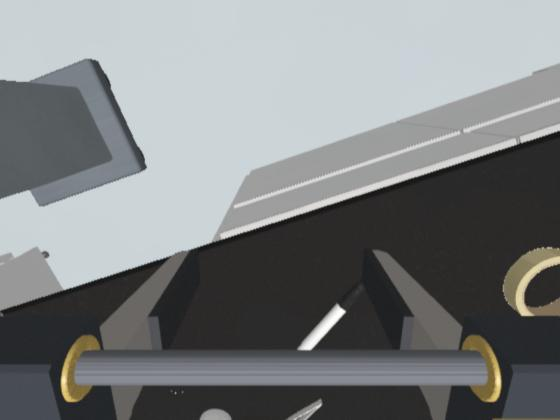

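The move was refused because each row needs every key. I'll give all seven.

>>> {"name": "apply_moves", "arguments": {
  "deltas": [
    {"grip": 90,"x": 40,"y": -45,"z": 30,"rx": 0,"ry": 0,"rz": 0.05},
    {"grip": 90,"x": 75,"y": -90,"z": 60,"rx": 0,"ry": 0,"rz": 0.1},
    {"grip": 90,"x": 110,"y": -140,"z": 75,"rx": 0,"ry": 0,"rz": 0.15},
    {"grip": 90,"x": 145,"y": -190,"z": 75,"rx": 0,"ry": 0,"rz": 0.2},
    {"grip": 90,"x": 180,"y": -240,"z": 75,"rx": 0,"ry": 0,"rz": 0.25},
    {"grip": 90,"x": 215,"y": -290,"z": 75,"rx": 0,"ry": 0,"rz": 0.29},
    {"grip": 90,"x": 250,"y": -340,"z": 75,"rx": 0,"ry": 0,"rz": 0.29},
    {"grip": 90,"x": 285,"y": -390,"z": 75,"rx": 0,"ry": 0,"rz": 0.29}
  ]
}}

```text
t: 1.2
eef_pos: [0.4952, 0.2236, 0.2898]
orientation: [[0.0, 0.038, 0.999], [0.0, 0.999, -0.038], [-1.0, 0.0, 0.0]]
ft_force: [1.0, 0.6, 0.0]
opening: 0.0901
```

>>> {"name": "apply_moves", "arguments": {
  "deltas": [
    {"grip": 90,"x": 35,"y": -50,"z": 0,"rx": 0,"ry": 0,"rz": 0},
    {"grip": 90,"x": 70,"y": -100,"z": 0,"rx": 0,"ry": 0,"rz": 0},
    {"grip": 90,"x": 105,"y": -155,"z": 0,"rx": 0,"ry": 0,"rz": 0},
    {"grip": 90,"x": 105,"y": -155,"z": 0,"rx": 0,"ry": 0,"rz": 0}
  ]
}}

```text
t: 1.7
eef_pos: [0.6009, 0.0642, 0.2892]
orientation: [[0.0, 0.047, 0.999], [-0.003, 0.999, -0.047], [-1.0, -0.003, 0.001]]
ft_force: [-0.4, 0.1, 0.7]
opening: 0.0901
```

Run:
```python
from h import *
p,d,s=snap('wrist','w1'); print(s['t'],s['eef_pos'],s['orientation'].round(3))
P=cloud('wrist',d,s)
for k in range(20,300,20): print(k,[P[k,u].round(3).tolist() for u in (200,280,360)])
```

```text
1.7 [0.60092898 0.06417759 0.28924594] [[ 0.     0.047  0.999]
 [-0.003  0.999 -0.047]
 [-1.    -0.003  0.001]]
20 [[0.41, -0.028, 0.0], [0.414, 0.07, -0.002], [0.419, 0.168, -0.001]]
40 [[0.432, -0.03, -0.001], [0.437, 0.069, 0.001], [0.441, 0.168, -0.0]]
60 [[0.455, -0.033, -0.001], [0.467, 0.068, 0.065], [0.464, 0.169, -0.0]]
80 [[0.478, -0.036, 0.0], [0.485, 0.067, 0.023], [0.49, 0.162, 0.034]]
100 [[0.502, -0.039, -0.001], [0.508, 0.066, 0.024], [0.512, 0.17, -0.001]]
120 [[0.528, -0.042, -0.0], [0.532, 0.065, 0.025], [0.537, 0.171, 0.0]]
140 [[0.554, -0.045, -0.0], [0.556, 0.064, 0.024], [0.564, 0.172, -0.002]]
160 [[0.581, -0.049, -0.002], [0.582, 0.062, 0.025], [0.591, 0.172, -0.002]]
180 [[0.589, -0.027, 0.095], [0.594, 0.062, 0.093], [0.598, 0.151, 0.094]]
200 [[0.612, -0.029, 0.095], [0.616, 0.061, 0.097], [0.621, 0.152, 0.094]]
220 [[0.637, -0.033, 0.093], [0.627, 0.061, 0.134], [0.645, 0.152, 0.095]]
240 [[0.698, -0.062, 0.0], [0.639, 0.06, 0.159], [nan, nan, nan]]
260 [[0.595, 0.018, 0.29], [0.65, 0.06, 0.179], [0.695, 0.153, 0.094]]
280 [[0.606, 0.018, 0.293], [0.674, 0.059, 0.173], [0.612, 0.108, 0.289]]
```

View pics/w1.png

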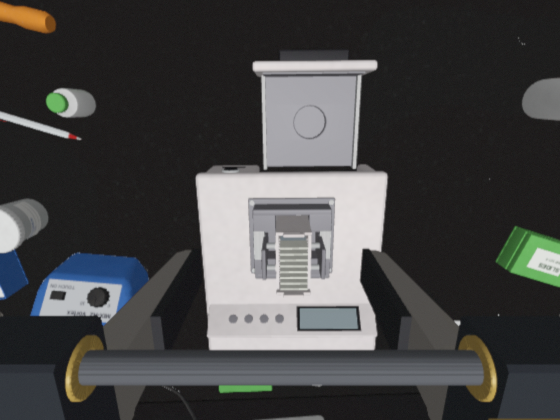

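The wrist view shows the well circle at (309,122), the drawer panel top at row 68, the collar around (290,240), and the small bottle's cap at (57,102). Now I fit their geometry.

```bash
cat > fit.py <<'E'
from h import *
import sys
def load(tag):
    f=np.load(f'pics/{tag}.npz'); s=dict(eef_pos=f['pos'],orientation=f['R']); return f['p'],f['d'],s,cloud('wrist',f['d'],s)
def rect(Q,name):
    r=cv2.minAreaRect((Q[:,:2]*1000).astype(np.float32)); print(name,len(Q),np.round(r[0],1),np.round(r[1],1),round(r[2],2))
def onplane(s,u,v,z):
    c=calibration('wrist'); T=np.array(c['T_tool_cam']); ray=np.array([(u-c['cx'])/c['fx'],(v-c['cy'])/c['fy'],1])
    R=np.array(s['orientation']); o=R@T[:3,3]+s['eef_pos']; r=R@(T[:3,:3]@ray); return o+r*(z-o[2])/r[2]
E
python3 - <<'E'
from fit import *
p,d,s,P=load('w1')
g=cv2.cvtColor(p,cv2.COLOR_RGB2GRAY)
c=cv2.HoughCircles(g[90:155,275:345],cv2.HOUGH_GRADIENT,1,50,param1=60,param2=12,minRadius=12,maxRadius=24); print(c)
if c is not None:
    for u,v,r in c[0][:2]: print('well',onplane(s,u+275,v+90,.0245),r)
Z=P[...,2]; V,U=np.mgrid[:420,:560]
def reg(a,b,c_,e,z0,z1): m=(U>=a)&(U<c_)&(V>=b)&(V<e)&(Z>z0)&(Z<z1); return P[m]
rect(reg(265,75,358,168,.018,.03),'plate')
Q=reg(248,55,380,80,.05,.09); print(np.percentile(Q[:,2],[5,50,95])); rect(Q[Q[:,2]>.07],'paneltop')
rect(reg(190,160,395,310,.092,.098),'deck')
rect(reg(240,190,345,300,.12,.127),'collar')
Q=reg(240,190,345,300,.130,.175); rect(Q,'cass+pads');
Q=reg(240,190,345,300,.172,.185); rect(Q,'slides')
for z in (.14,.15,.16,.165,.17,.175):
    Q=reg(240,190,345,300,z-.0025,z+.0025); print(z,len(Q),Q.min(0).round(4),Q.max(0).round(4))
Q=reg(30,80,110,125,.054,.07); print('cap',len(Q),(Q.min(0)+Q.max(0))/2,Q.max(0)-Q.min(0))
Q=reg(510,70,560,125,.01,.11); print('large',Q.min(0),Q.max(0))
i=cv2.imread('pics/w1.png'); cv2.imwrite('pics/c2.png',cv2.resize(i[170:310,190:400],None,fx=3.5,fy=3.5,interpolation=2))
E
```

```text
[[[35.5 31.5 16.3]]]
well [0.53521976 0.10298417 0.0245    ] 16.3
plate 7104 [537.8 101.7] [110.5 110.4] 87.73
[0.06160171 0.07686333 0.0793638 ]
paneltop 1330 [476.9 103.4] [131.1  11.5] 86.93
deck 16149 [673.4  71.4] [213.8 173. ] 87.78
collar 2191 [660.2  71.9] [83.9 82.1] 87.82
cass+pads 2727 [660.4  71.7] [61.4 66.6] 87.99
slides 1103 [660.4  72. ] [25.7 66. ] 87.83
0.14 80 [0.6268 0.0423 0.1376] [0.673  0.102  0.1424]
0.15 208 [0.627  0.042  0.1475] [0.6916 0.1026 0.1525]
0.16 409 [0.6268 0.0425 0.1575] [0.691  0.1025 0.1625]
0.165 358 [0.6268 0.0412 0.1625] [0.694  0.1027 0.1675]
0.17 821 [0.627  0.0412 0.1675] [0.6938 0.1026 0.1725]
0.175 703 [0.6272 0.0584 0.1725] [0.6934 0.0853 0.1775]
cap 321 [ 0.49959256 -0.19145875  0.05662302] [0.02205432 0.02223276 0.00514628]
large [0.49836289 0.37769689 0.01006659] [0.54707247 0.4037846  0.06431785]
```

View pics/c2.png

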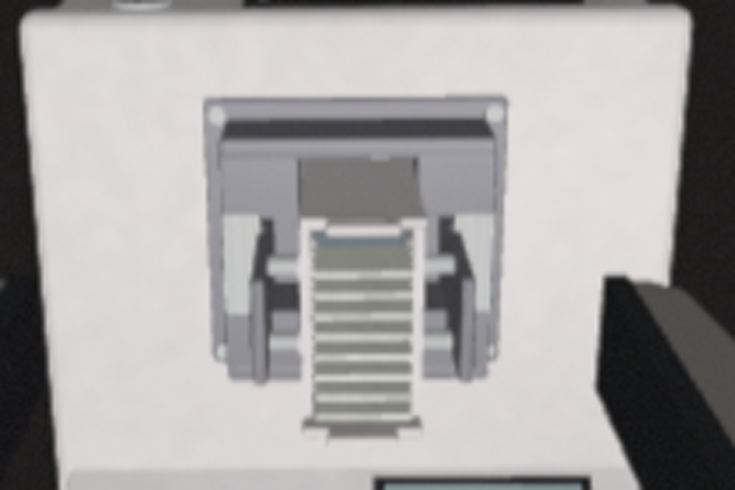

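>>> {"name": "apply_moves", "arguments": {
  "deltas": [
    {"grip": 90,"x": -20,"y": -50,"z": 0,"rx": 0,"ry": 0,"rz": 0},
    {"grip": 90,"x": -40,"y": -105,"z": -10,"rx": 0,"ry": 0,"rz": 0},
    {"grip": 90,"x": -60,"y": -160,"z": -40,"rx": 0,"ry": 0,"rz": 0},
    {"grip": 90,"x": -80,"y": -210,"z": -80,"rx": 0,"ry": 0,"rz": 0},
    {"grip": 80,"x": -95,"y": -245,"z": -125,"rx": 0,"ry": 0,"rz": 0},
    {"grip": 70,"x": -100,"y": -261,"z": -165,"rx": 0,"ry": 0,"rz": 0},
    {"grip": 65,"x": -100,"y": -261,"z": -185,"rx": 0,"ry": 0,"rz": 0},
    {"grip": 65,"x": -100,"y": -261,"z": -185,"rx": 0,"ry": 0,"rz": 0}
  ]
}}

```text
t: 2.75
eef_pos: [0.4983, -0.1887, 0.1032]
orientation: [[-0.003, 0.036, 0.999], [0.002, 0.999, -0.036], [-1.0, 0.002, -0.003]]
ft_force: [-0.5, -0.1, -0.3]
opening: 0.0654
```

Run:
```python
from h import *
p,d,s=snap('wrist','w2'); print(s['t'],s['eef_pos'],s['orientation'].round(4))
P=cloud('wrist',d,s);Z=P[...,2]
m=(Z>.05)&(Z<.075)&(abs(P[...,0]-.5)<.04)&(abs(P[...,1]+.19)<.03); Q=P[m]; print(len(Q),Q.min(0),Q.max(0),(Q.min(0)+Q.max(0))/2)
```

```text
2.75 [ 0.49831449 -0.18872794  0.10322804] [[-0.0033  0.0361  0.9993]
 [ 0.0017  0.9993 -0.0361]
 [-1.      0.0015 -0.0034]]
797 [ 0.48815504 -0.20356915  0.05033082] [ 0.51000219 -0.18107495  0.05913273] [ 0.49907862 -0.19232205  0.05473177]
```

View pics/w2.png

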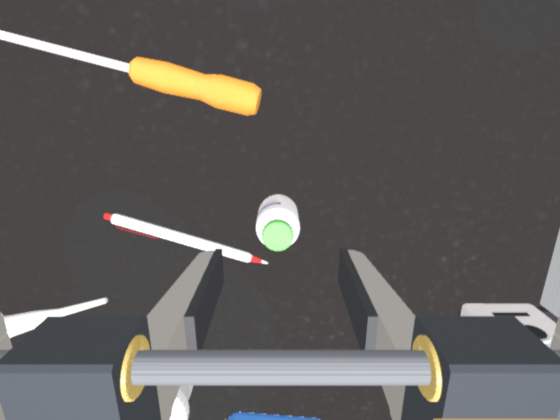

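>>> {"name": "apply_moves", "arguments": {
  "deltas": [
    {"grip": 65,"x": 0.5,"y": -3,"z": -40,"rx": 0,"ry": 0,"rz": 0},
    {"grip": 65,"x": 0.5,"y": -3,"z": -75,"rx": 0,"ry": 0,"rz": 0},
    {"grip": 60,"x": 0.5,"y": -3,"z": -84,"rx": 0,"ry": 0,"rz": 0},
    {"grip": 45,"x": 0.5,"y": -3,"z": -84,"rx": 0,"ry": 0,"rz": 0},
    {"grip": 28,"x": 0.5,"y": -3,"z": -84,"rx": 0,"ry": 0,"rz": 0},
    {"grip": 26,"x": 0.5,"y": -3,"z": -84,"rx": 0,"ry": 0,"rz": 0},
    {"grip": 26,"x": 0.5,"y": -3,"z": -84,"rx": 0,"ry": 0,"rz": 0}
  ]
}}

```text
t: 3.68
eef_pos: [0.5008, -0.1936, 0.0219]
orientation: [[0.002, 0.038, 0.999], [0.0, 0.999, -0.038], [-1.0, 0.0, 0.002]]
ft_force: [-0.5, 2.0, 6.8]
opening: 0.0317
```

>>> {"name": "apply_moves", "arguments": {
  "deltas": [
    {"grip": 26,"x": 0,"y": 0,"z": 15,"rx": 0,"ry": 0,"rz": 0},
    {"grip": 26,"x": 0,"y": 0,"z": 50,"rx": 0,"ry": 0,"rz": 0},
    {"grip": 26,"x": 0,"y": 0,"z": 100,"rx": 0,"ry": 0,"rz": 0},
    {"grip": 26,"x": 0,"y": 0,"z": 100,"rx": 0,"ry": 0,"rz": 0},
    {"grip": 26,"x": 0,"y": 0,"z": 100,"rx": 0,"ry": 0,"rz": 0}
  ]
}}

```text
t: 4.3
eef_pos: [0.4996, -0.1934, 0.1209]
orientation: [[0.0, 0.038, 0.999], [0.0, 0.999, -0.038], [-1.0, 0.0, 0.0]]
ft_force: [-0.8, 0.9, -0.8]
opening: 0.0314
```

Run:
```python
from h import *
p,d,s=snap('wrist','w3'); print(s['t'],s['eef_pos'],s['orientation'].round(4),s['ft_force'],s['opening'])
p,d,s=snap('side','s3');snap('scene','sc3')
i=cv2.imread('pics/s3.png'); cv2.imwrite('pics/s3c.png',cv2.resize(i[200:320,220:360],None,fx=4,fy=4))
P=cloud('side',d); Q=P[235:275,265:300]
```

```text
4.3 [ 0.49958098 -0.19341593  0.12089978] [[ 4.000e-04  3.780e-02  9.993e-01]
 [ 2.000e-04  9.993e-01 -3.780e-02]
 [-1.000e+00  2.000e-04  4.000e-04]] [-0.80538964  0.86724264 -0.79201726] 0.031388242963713675
```

View pics/w3.png

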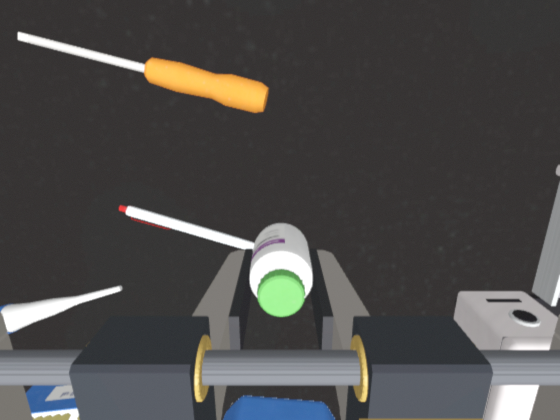

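View pics/s3.png

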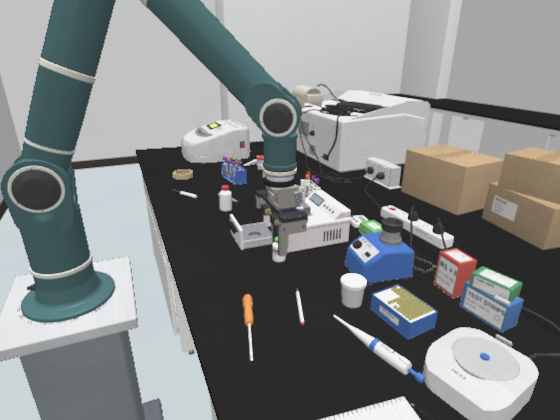

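The bottle is held between the fingers, with its cap at wrist (282,293). I'll measure its offset from the TCP.

Run:
```python
from fit import *
p,d,s,P=load('w3'); Z=P[...,2]
g=(p[...,1].astype(int)-p[...,0]>50)&(p[...,1].astype(int)-p[...,2]>50)
m=g&(np.mgrid[:420,:560][0]>260)&(np.mgrid[:420,:560][0]<325)&(abs(np.mgrid[:420,:560][1]-282)<35)
Q=P[m]; Q=Q[np.isfinite(Q[:,0])]; zt=np.percentile(Q[:,2],95); T=Q[Q[:,2]>zt-.004]
print(zt,np.percentile(Q[:,2],[5,50,99]),T.min(0),T.max(0),(T.min(0)+T.max(0))/2-s['eef_pos'])
```

```text
0.15707475956968883 [0.15200602 0.15613683 0.1574507 ] [ 0.48658983 -0.20505561  0.15309703] [ 0.5089752  -0.18360011  0.1582496 ] [-0.00179847 -0.00091193  0.03477353]
```

>>> {"name": "apply_moves", "arguments": {
  "deltas": [
    {"grip": 26,"x": 5,"y": 40,"z": 10,"rx": 0,"ry": 0,"rz": 0},
    {"grip": 26,"x": 11,"y": 90,"z": 15,"rx": 0,"ry": 0,"rz": 0},
    {"grip": 26,"x": 18,"y": 140,"z": 15,"rx": 0,"ry": 0,"rz": 0},
    {"grip": 26,"x": 25,"y": 190,"z": 15,"rx": 0,"ry": 0,"rz": 0},
    {"grip": 26,"x": 31,"y": 240,"z": 10,"rx": 0,"ry": 0,"rz": 0},
    {"grip": 26,"x": 36,"y": 280,"z": 5,"rx": 0,"ry": 0,"rz": 0},
    {"grip": 26,"x": 38.5,"y": 296,"z": -10,"rx": 0,"ry": 0,"rz": 0},
    {"grip": 26,"x": 38.5,"y": 296,"z": -10,"rx": 0,"ry": 0,"rz": 0}
  ]
}}

```text
t: 5.45
eef_pos: [0.5368, 0.1022, 0.1084]
orientation: [[-0.004, 0.036, 0.999], [-0.002, 0.999, -0.037], [-1.0, -0.002, -0.004]]
ft_force: [-0.4, 0.2, 0.2]
opening: 0.0313
```

>>> {"name": "apply_moves", "arguments": {
  "deltas": [
    {"grip": 26,"x": 0,"y": 0,"z": 0,"rx": 0,"ry": 0,"rz": 0},
    {"grip": 26,"x": 0,"y": 0,"z": 0,"rx": 0,"ry": 0,"rz": 0}
  ]
}}

```text
t: 5.7
eef_pos: [0.5386, 0.1004, 0.1109]
orientation: [[0.0, 0.041, 0.999], [-0.0, 0.999, -0.041], [-1.0, -0.0, 0.0]]
ft_force: [0.1, -0.4, 0.3]
opening: 0.0313
```

Run:
```python
from fit import *
p,d,s=snap('wrist','w4'); print(s['t'],s['eef_pos'],s['orientation'].round(4),s['ft_force'],s['opening'])
P=cloud('wrist',d,s)
V,U=np.mgrid[:420,:560]
Z=P[...,2]
m=(abs(Z-.0245)<.005)&(abs(P[...,1]-.1)<.06)&(P[...,0]<.6)&(P[...,0]>.47); rect(P[m],'plate')
m=(abs(Z-.078)<.006)&(abs(P[...,1]-.1)<.08)&(P[...,0]<.5)&(P[...,0]>.45); rect(P[m],'panel')
q=p.astype(int); g=(q[...,1]-q[...,0]>50)&(q[...,1]-q[...,2]>50)&(abs(U-282)<45)&(V>230)&(V<340)
Q=P[g];Q=Q[np.isfinite(Q[:,0])];zt=np.percentile(Q[:,2],95);T=Q[Q[:,2]>zt-.004];print('cap',zt,(T.min(0)+T.max(0))/2)
```

```text
5.7 [0.53856041 0.1004453  0.11087045] [[ 4.000e-04  4.070e-02  9.992e-01]
 [-4.000e-04  9.992e-01 -4.070e-02]
 [-1.000e+00 -4.000e-04  4.000e-04]] [ 0.14432737 -0.39103323  0.32367038] 0.031280448971155686
plate 11310 [532.1 101.9] [110.9 122.1] 87.62
panel 3721 [476.3 104.2] [131.1  10.3] 87.76
cap 0.14709837010196145 [0.53604944 0.09956491 0.1456157 ]
```

View pics/w4.png

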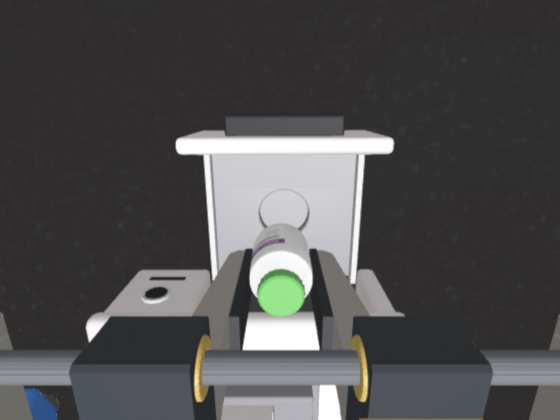

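Run:
```python
from fit import *
p,d,s,P=load('w4')
for u,v in [(284,190),(259.5,213),(308.5,213)]: print(onplane(s,u,v,.0245))
g=cv2.cvtColor(p,cv2.COLOR_RGB2GRAY)
i=cv2.resize(cv2.cvtColor(p,cv2.COLOR_RGB2BGR)[175:255,235:335],None,fx=7,fy=7,interpolation=2); cv2.imwrite('pics/w4c.png',i)
```

```text
[0.51622743 0.10286043 0.0245    ]
[0.53444062 0.08243773 0.0245    ]
[0.53603109 0.1218548  0.0245    ]
```

View pics/w4c.png

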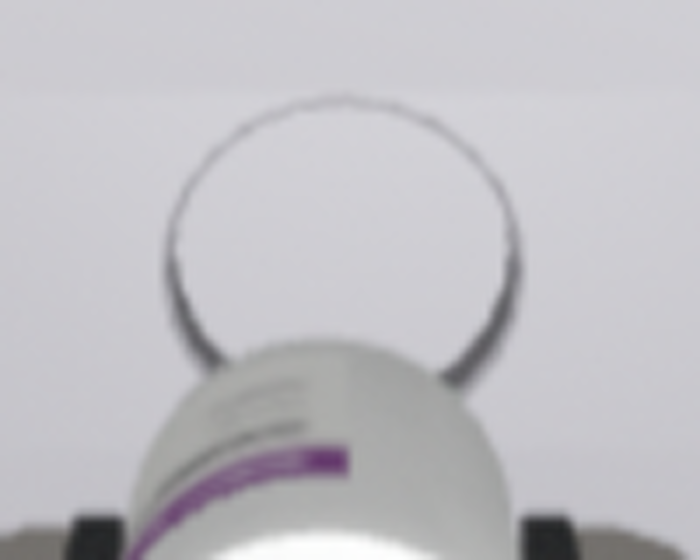

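>>> {"name": "apply_moves", "arguments": {
  "deltas": [
    {"grip": 26,"x": 0,"y": 2.2,"z": -10,"rx": 0,"ry": 0,"rz": 0},
    {"grip": 26,"x": 0,"y": 2.2,"z": -30,"rx": 0,"ry": 0,"rz": 0},
    {"grip": 26,"x": 0,"y": 2.2,"z": -50,"rx": 0,"ry": 0,"rz": 0},
    {"grip": 26,"x": 0,"y": 2.2,"z": -62,"rx": 0,"ry": 0,"rz": 0},
    {"grip": 26,"x": 0,"y": 2.2,"z": -68,"rx": 0,"ry": 0,"rz": 0},
    {"grip": 26,"x": 0,"y": 2.2,"z": -72,"rx": 0,"ry": 0,"rz": 0},
    {"grip": 26,"x": 0,"y": 2.2,"z": -72,"rx": 0,"ry": 0,"rz": 0},
    {"grip": 26,"x": 0,"y": 2.2,"z": -72,"rx": 0,"ry": 0,"rz": 0}
  ]
}}

```text
t: 6.75
eef_pos: [0.5387, 0.1047, 0.0391]
orientation: [[0.001, 0.038, 0.999], [0.0, 0.999, -0.038], [-1.0, 0.0, 0.001]]
ft_force: [0.1, 1.5, 0.1]
opening: 0.0314
```

>>> {"name": "apply_moves", "arguments": {
  "deltas": [
    {"grip": 26,"x": 0,"y": -0.5,"z": -2,"rx": 0,"ry": 0,"rz": 0},
    {"grip": 26,"x": 0,"y": -0.5,"z": -3.5,"rx": 0,"ry": 0,"rz": 0},
    {"grip": 26,"x": 0,"y": -0.5,"z": -3.5,"rx": 0,"ry": 0,"rz": 0}
  ]
}}

```text
t: 7.12
eef_pos: [0.5391, 0.1041, 0.0359]
orientation: [[0.001, 0.038, 0.999], [0.0, 0.999, -0.038], [-1.0, 0.0, 0.001]]
ft_force: [0.6, -0.6, 5.0]
opening: 0.0313
```

Run:
```python
from fit import *
p,d,s=snap('wrist','w5'); print(s['t'],s['eef_pos'],s['ft_force'],s['opening'])
snap('scene','sc5')
a=cv2.imread('pics/w5.png'); b=cv2.resize(cv2.imread('pics/sc5.png')[180:280,190:330],(560,400),interpolation=2)
cv2.imwrite('pics/m5.png',cv2.resize(np.vstack([a[80:330],b[:350]]),None,fx=1,fy=1))
```

```text
7.125 [0.53906476 0.10406478 0.03585974] [ 0.60284167 -0.60927968  5.008853  ] 0.03128594567489481
```

View pics/m5.png

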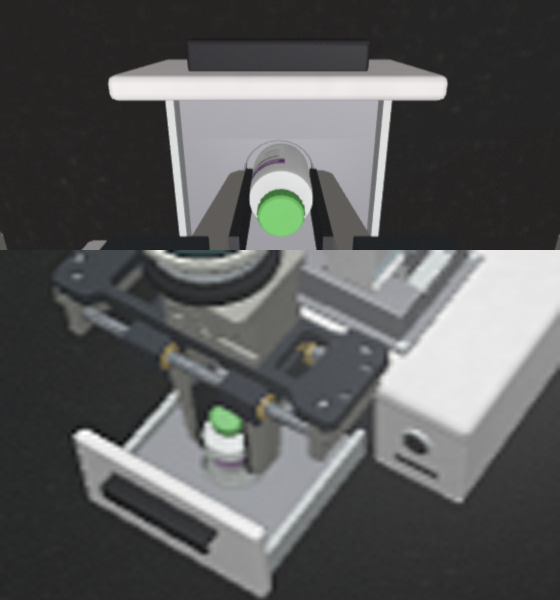

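The bottle is inside the well rim and seated: z is 0.0359 as predicted, with 5 N of contact. I'll release it.

>>> {"name": "apply_moves", "arguments": {
  "deltas": [
    {"grip": 36,"x": 0,"y": 0,"z": 0,"rx": 0,"ry": 0,"rz": 0},
    {"grip": 44,"x": 0,"y": 0,"z": 0,"rx": 0,"ry": 0,"rz": 0},
    {"grip": 50,"x": 0,"y": 0,"z": 1,"rx": 0,"ry": 0,"rz": 0},
    {"grip": 50,"x": 0,"y": 0,"z": 10,"rx": 0,"ry": 0,"rz": 0},
    {"grip": 50,"x": 0,"y": 0,"z": 50,"rx": 0,"ry": 0,"rz": 0},
    {"grip": 50,"x": 0,"y": 0,"z": 100,"rx": 0,"ry": 0,"rz": 0},
    {"grip": 50,"x": -25,"y": 0,"z": 130,"rx": 0,"ry": 0,"rz": 0},
    {"grip": 50,"x": -25,"y": 0,"z": 130,"rx": 0,"ry": 0,"rz": 0}
  ]
}}

```text
t: 8.22
eef_pos: [0.5137, 0.1046, 0.1677]
orientation: [[0.004, 0.037, 0.999], [0.002, 0.999, -0.037], [-1.0, 0.003, 0.004]]
ft_force: [0.2, 0.2, -1.0]
opening: 0.0497
```

Run:
```python
from fit import *
p,d,s=snap('wrist','w6'); print(s['t'],s['eef_pos'],s['ft_force'],s['opening'])
P=cloud('wrist',d,s);V,U=np.mgrid[:420,:560];Z=P[...,2]
q=p.astype(int); g=(q[...,1]-q[...,0]>50)&(q[...,1]-q[...,2]>50)&(abs(P[...,0]-.54)<.04)&(abs(P[...,1]-.1)<.04)
Q=P[g];zt=np.percentile(Q[:,2],95);T=Q[Q[:,2]>zt-.004];print('cap',zt,(T.min(0)+T.max(0))/2)
m=(abs(Z-.078)<.006)&(abs(P[...,1]-.1)<.08)&(P[...,0]<.5)&(P[...,0]>.45); rect(P[m],'panel'); print(np.percentile(P[m][:,2],98))
```

```text
8.225 [0.51374718 0.10461311 0.16774543] [ 0.22085244  0.16307229 -0.97532727] 0.049669533628296576
cap 0.07227559250237316 [0.53675005 0.10279321 0.07092763]
panel 2150 [476.6 103.7] [131.2  10. ] 87.82
0.07957757151813644
```

View pics/w6.png

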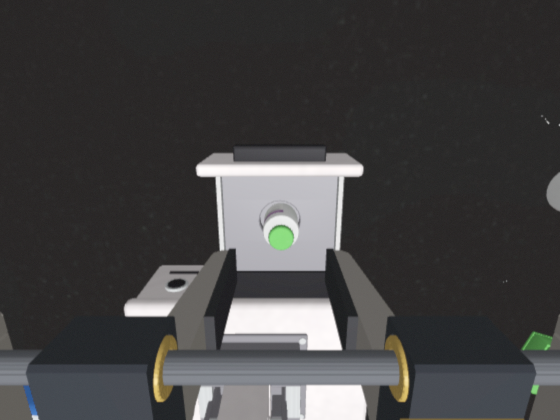

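The bottle stands upright in the well: cap top at 0.0723 against an expected 0.0715, centred within about 1 mm. Next I move in front of the drawer with closed fingers to push it.

>>> {"name": "apply_moves", "arguments": {
  "deltas": [
    {"grip": 40,"x": -30,"y": 0,"z": 0,"rx": 0,"ry": 0,"rz": 0},
    {"grip": 20,"x": -70,"y": 1,"z": 0,"rx": 0,"ry": 0,"rz": 0},
    {"grip": 5,"x": -88,"y": 1,"z": -15,"rx": 0,"ry": 0,"rz": 0},
    {"grip": 2,"x": -90,"y": 1,"z": -60,"rx": 0,"ry": 0,"rz": 0},
    {"grip": 2,"x": -90,"y": 1,"z": -100,"rx": 0,"ry": 0,"rz": 0},
    {"grip": 2,"x": -90,"y": 1,"z": -117,"rx": 0,"ry": 0,"rz": 0},
    {"grip": 2,"x": -90,"y": 1,"z": -117,"rx": 0,"ry": 0,"rz": 0},
    {"grip": 2,"x": -82,"y": 1,"z": -117,"rx": 0,"ry": 0,"rz": 0}
  ]
}}

```text
t: 9.28
eef_pos: [0.4315, 0.105, 0.0481]
orientation: [[-0.0, 0.038, 0.999], [-0.0, 0.999, -0.038], [-1.0, -0.0, -0.0]]
ft_force: [-0.4, -0.2, 0.2]
opening: 0.0021
```

Run:
```python
from fit import *
s=read_state(); print(s['t'],s['eef_pos'],s['ft_force'],s['opening'])
snap('side','s7');snap('wrist','w7')
b=cv2.resize(cv2.imread('pics/s7.png')[160:260,200:340],(560,400),interpolation=2);cv2.imwrite('pics/m7.png',b)
```

```text
9.275 [0.43151965 0.10496672 0.04807708] [-0.40031572 -0.1797191   0.18245563] 0.0020669928233724134
```

View pics/m7.png

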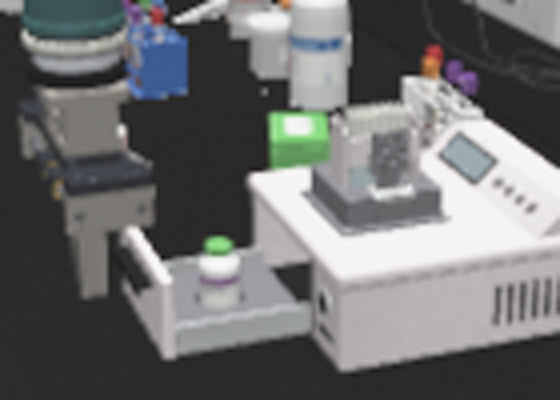

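The closed fingers stand in front of the drawer panel, and the bottle is upright in the drawer. I'll push.

>>> {"name": "apply_moves", "arguments": {
  "deltas": [
    {"grip": 2,"x": 10,"y": 0,"z": 0,"rx": 0,"ry": 0,"rz": 0},
    {"grip": 2,"x": 16,"y": -0.5,"z": 0,"rx": 0,"ry": 0,"rz": 0},
    {"grip": 2,"x": 24,"y": -1,"z": 0,"rx": 0,"ry": 0,"rz": 0},
    {"grip": 2,"x": 36,"y": -1.5,"z": 0,"rx": 0,"ry": 0,"rz": 0},
    {"grip": 2,"x": 48,"y": -2,"z": 0,"rx": 0,"ry": 0,"rz": 0},
    {"grip": 2,"x": 60,"y": -2.5,"z": 0,"rx": 0,"ry": 0,"rz": 0},
    {"grip": 2,"x": 71,"y": -3,"z": 0,"rx": 0,"ry": 0,"rz": 0},
    {"grip": 2,"x": 80,"y": -3,"z": 0,"rx": 0,"ry": 0,"rz": 0}
  ]
}}

```text
t: 10.38
eef_pos: [0.512, 0.1018, 0.048]
orientation: [[-0.0, 0.038, 0.999], [-0.0, 0.999, -0.038], [-1.0, -0.0, -0.0]]
ft_force: [-2.3, 0.6, 0.8]
opening: 0.0019
```

Run:
```python
from fit import *
s=read_state(); print(s['t'],s['eef_pos'],s['ft_force'],s['opening'])
snap('side','s8')
b=cv2.resize(cv2.imread('pics/s8.png')[160:260,200:340],(560,400),interpolation=2);cv2.imwrite('pics/m8.png',b)
```

```text
10.375 [0.51202352 0.10179377 0.04798971] [-2.25430806  0.61243721  0.8325266 ] 0.001859401997827874
```

View pics/m8.png

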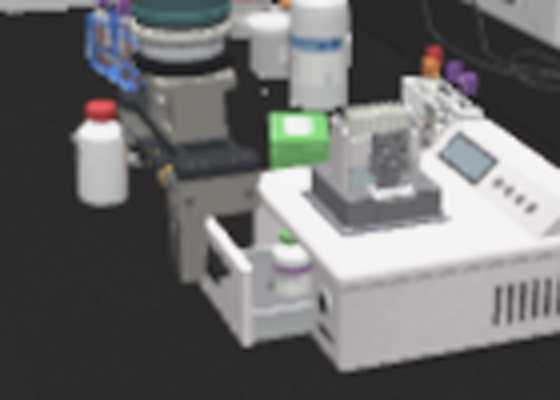

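>>> {"name": "apply_moves", "arguments": {
  "deltas": [
    {"grip": 2,"x": 8,"y": 0,"z": 0,"rx": 0,"ry": 0,"rz": 0},
    {"grip": 2,"x": 18,"y": -0.5,"z": 0,"rx": 0,"ry": 0,"rz": 0},
    {"grip": 2,"x": 28,"y": -1,"z": 0,"rx": 0,"ry": 0,"rz": 0},
    {"grip": 2,"x": 36,"y": -1.5,"z": 0,"rx": 0,"ry": 0,"rz": 0},
    {"grip": 2,"x": 42,"y": -1.5,"z": 0,"rx": 0,"ry": 0,"rz": 0},
    {"grip": 2,"x": 46,"y": -1.5,"z": 0,"rx": 0,"ry": 0,"rz": 0},
    {"grip": 2,"x": 46,"y": -1.5,"z": 0,"rx": 0,"ry": 0,"rz": 0}
  ]
}}

```text
t: 11.3
eef_pos: [0.5581, 0.1008, 0.0483]
orientation: [[0.001, 0.038, 0.999], [0.0, 0.999, -0.038], [-1.0, 0.0, 0.001]]
ft_force: [0.2, -0.5, -0.9]
opening: 0.0019
```

>>> {"name": "apply_moves", "arguments": {
  "deltas": [
    {"grip": 2,"x": 2,"y": 0,"z": 0,"rx": 0,"ry": 0,"rz": 0},
    {"grip": 2,"x": 4,"y": 0,"z": 0,"rx": 0,"ry": 0,"rz": 0}
  ]
}}

```text
t: 11.55
eef_pos: [0.5587, 0.1009, 0.048]
orientation: [[-0.006, 0.037, 0.999], [0.0, 0.999, -0.037], [-1.0, 0.0, -0.006]]
ft_force: [-9.9, 0.2, 7.9]
opening: 0.002
```

>>> {"name": "apply_moves", "arguments": {
  "deltas": [
    {"grip": 2,"x": 2,"y": 0,"z": 0,"rx": 0,"ry": 0,"rz": 0},
    {"grip": 2,"x": 3,"y": 0,"z": 0,"rx": 0,"ry": 0,"rz": 0}
  ]
}}

```text
t: 11.8
eef_pos: [0.5588, 0.1009, 0.0477]
orientation: [[-0.012, 0.037, 0.999], [0.0, 0.999, -0.037], [-1.0, -0.0, -0.012]]
ft_force: [-16.0, -0.3, 13.8]
opening: 0.0017
```

Run:
```python
from fit import *
s=read_state(); print(s['t'],s['eef_pos'],s['ft_force'],s['opening'])
for n in ('side','scene'): snap(n,n+'9')
b=cv2.resize(cv2.imread('pics/side9.png')[175:260,220:350],(650,425),interpolation=2);cv2.imwrite('pics/m9.png',b)
```

```text
11.8 [0.55879092 0.10093433 0.04772614] [-16.04207306  -0.28174638  13.84692441] 0.001672432650036963
```

View pics/m9.png

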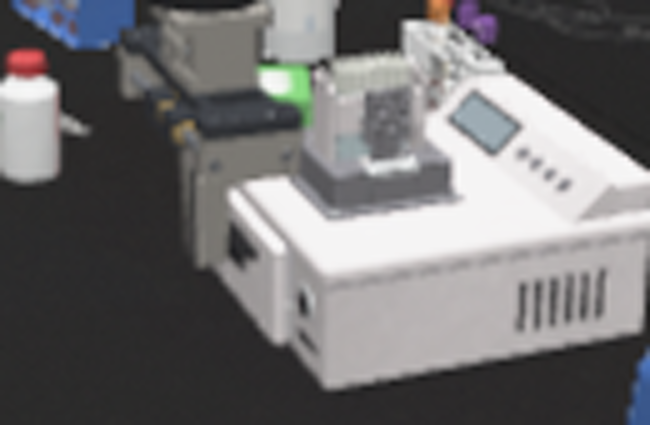

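>>> {"name": "apply_moves", "arguments": {
  "deltas": [
    {"grip": 2,"x": -10,"y": 0,"z": 0,"rx": 0,"ry": 0,"rz": 0},
    {"grip": 2,"x": -35,"y": 1,"z": 0,"rx": 0,"ry": 0,"rz": 0},
    {"grip": 2,"x": -50,"y": 1,"z": 40,"rx": 0,"ry": 0,"rz": 0},
    {"grip": 2,"x": -40,"y": 0,"z": 95,"rx": 0,"ry": 0,"rz": 0},
    {"grip": 20,"x": -10,"y": -5,"z": 150,"rx": 0,"ry": 0,"rz": 0},
    {"grip": 40,"x": 20,"y": -12,"z": 205,"rx": 0,"ry": 0,"rz": 0},
    {"grip": 60,"x": 50,"y": -20,"z": 230,"rx": 0,"ry": 0,"rz": 0},
    {"grip": 90,"x": 80,"y": -28,"z": 230,"rx": 0,"ry": 0,"rz": 0}
  ]
}}

```text
t: 12.9
eef_pos: [0.6472, 0.0727, 0.2817]
orientation: [[0.008, 0.037, 0.999], [0.002, 0.999, -0.037], [-1.0, 0.002, 0.007]]
ft_force: [-0.1, 0.2, -0.1]
opening: 0.0399
```

Run:
```python
from fit import *
p,d,s=snap('wrist','w10'); print(s['t'],s['eef_pos'],s['orientation'].round(4),s['ft_force'],s['opening'])
P=cloud('wrist',d,s);V,U=np.mgrid[:420,:560];Z=P[...,2]
b=(abs(P[...,1]-.07)<.12)&(P[...,0]<.75)&(P[...,0]>.5)
for n,z0,z1 in (('deck',.092,.098),('panel',.074,.083),('collar',.12,.127),('cass',.15,.175),('slides',.172,.185)): 
    rect(P[b&(Z>z0)&(Z<z1)],n)
```

```text
12.9 [0.64716498 0.07268188 0.28174435] [[ 0.0075  0.0375  0.9993]
 [ 0.0017  0.9993 -0.0375]
 [-1.      0.002   0.0075]] [-0.05364786  0.18683801 -0.06870398] 0.03992477547341188
deck 17729 [670.5  71.6] [213.8 166.2] 87.92
panel 717 [584.9  99.9] [131.3   5.5] 87.84
collar 2500 [660.3  71.9] [84.  81.7] 87.64
cass 2733 [660.6  71.9] [60.9 66.5] 88.39
slides 1049 [661.2  79.8] [41.1 66.5] 87.13
```

View pics/w10.png

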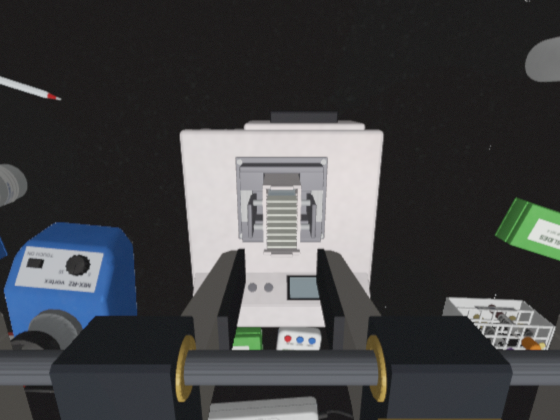

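Run:
```python
from fit import *
y=np.array([.0385,.9993]); x=np.array([.9993,-.0385])
for n in('scene','side'):
    p,d,s=snap(n,n+'11'); P=cloud(n,d); X=P[...,:2]@x; Y=P[...,:2]@y; Z=P[...,2]
    for nm,y0,y1 in (('face',-.03,.03),('panel',.085,.18)):
        m=(Z>.025)&(Z<.075)&(Y>y0)&(Y<y1)&(X<.65)&(X>.5)
        print(n,nm,m.sum(),np.percentile(X[m],[5,25,50,75,95]).round(4), Y[m].min(),Y[m].max())
        if m.sum():
            for a in np.arange(y0,y1,.01):
                k=m&(Y>=a)&(Y<a+.01); 
                if k.sum()>5: print(round(a,3),np.median(X[k]).round(4),end=' | ')
            print()
    i=cv2.imread(f'pics/{n}11.png'); b=i[175:260,220:350] if n=='side' else i[130:270,200:360]
    cv2.imwrite(f'pics/{n}11c.png',cv2.resize(b,None,fx=4.5,fy=4.5,interpolation=2))
```

```text
scene face 293 [0.585  0.587  0.5886 0.6149 0.6422] -0.008318966905940217 0.029991449064430215
-0.01 0.6108 | 0.0 0.5878 | 0.01 0.587 | 0.02 0.5862 | 
scene panel 366 [0.5639 0.5674 0.5758 0.5775 0.5785] 0.0851679336955668 0.1794746366682429
0.085 0.5761 | 0.095 0.5735 | 0.105 0.5744 | 0.115 0.5707 | 0.125 0.5717 | 0.135 0.5743 | 0.145 0.5734 | 0.155 0.5761 | 0.165 0.5775 | 0.175 0.5778 | 
side face 345 [0.5864 0.591  0.61   0.63   0.6456] -0.010117912019122285 0.02876551037928923
-0.01 0.6175 | 0.0 0.587 | 0.01 0.5869 | 0.02 0.5866 | 
side panel 144 [0.5639 0.569  0.5768 0.5776 0.6121] 0.08542050968427027 0.17769215393273985
0.085 0.5758 | 0.095 0.5773 | 0.105 0.5736 | 0.115 0.5771 | 0.125 0.5733 | 0.135 0.5769 | 0.145 0.5766 | 0.155 0.577 |
```

View pics/scene11c.png

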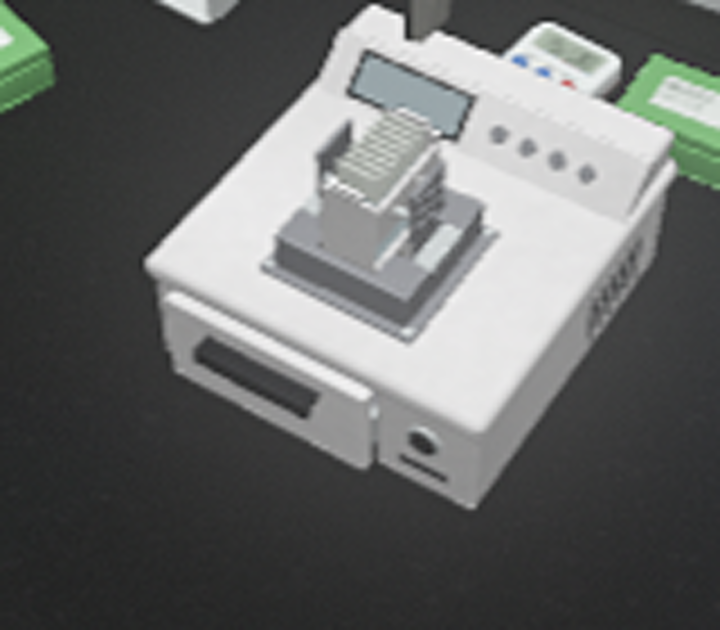

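View pics/side11c.png

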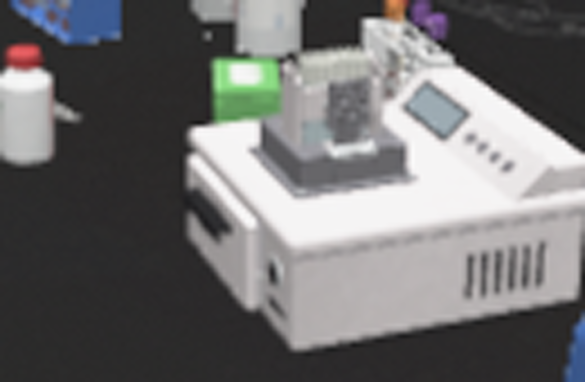

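The drawer is shut: the panel's outer face is 9.6 mm proud of the housing, which matches its 10 mm thickness, and it met a hard stop. Now for the cassette.

>>> {"name": "apply_moves", "arguments": {
  "deltas": [
    {"grip": 90,"x": 14,"y": 0,"z": -20,"rx": 0,"ry": 0,"rz": 0},
    {"grip": 90,"x": 18,"y": -1,"z": -50,"rx": 0,"ry": 0,"rz": 0},
    {"grip": 90,"x": 18,"y": -1,"z": -70,"rx": 0,"ry": 0,"rz": 0},
    {"grip": 90,"x": 18,"y": -1,"z": -70,"rx": 0,"ry": 0,"rz": 0},
    {"grip": 90,"x": 18,"y": -1,"z": -70,"rx": 0,"ry": 0,"rz": 0}
  ]
}}

```text
t: 13.68
eef_pos: [0.6626, 0.0718, 0.2092]
orientation: [[0.001, 0.038, 0.999], [0.0, 0.999, -0.038], [-1.0, 0.0, 0.001]]
ft_force: [1.0, -0.3, 0.2]
opening: 0.09
```

Run:
```python
from fit import *
p,d,s=snap('wrist','w12'); print(s['t'],s['eef_pos'],s['orientation'].round(4),s['opening'])
P=cloud('wrist',d,s);Z=P[...,2]
b=(abs(P[...,1]-.07)<.05)&(P[...,0]<.71)&(P[...,0]>.6)
for n,z0,z1 in (('collar',.12,.127),('cass',.15,.1745),('slides',.175,.181)): rect(P[b&(Z>z0)&(Z<z1)],n)
```

```text
13.675 [0.66262736 0.07182581 0.20916   ] [[ 1.500e-03  3.760e-02  9.993e-01]
 [ 4.000e-04  9.993e-01 -3.760e-02]
 [-1.000e+00  5.000e-04  1.500e-03]] 0.09004246093855912
collar 3859 [660.9  71.9] [84.1 82.5] 87.77
cass 4592 [660.6  71.9] [61.  66.8] 87.57
slides 1236 [660.1  72. ] [26. 64.] 87.84
```

View pics/w12.png

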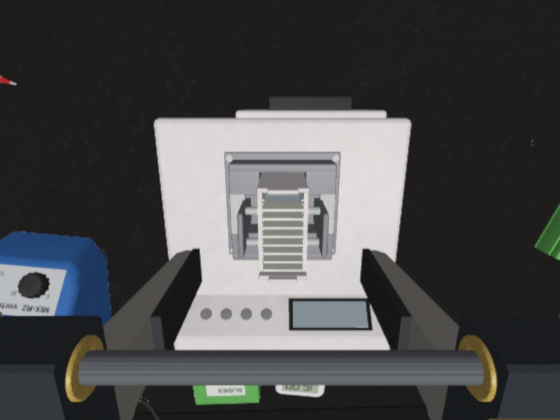

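The cassette centre is (0.6606, 0.0719), so I correct x by -2 mm and descend.

>>> {"name": "apply_moves", "arguments": {
  "deltas": [
    {"grip": 90,"x": -2,"y": 0,"z": -20,"rx": 0,"ry": 0,"rz": 0},
    {"grip": 90,"x": -2,"y": 0,"z": -45,"rx": 0,"ry": 0,"rz": 0},
    {"grip": 88,"x": -2,"y": 0,"z": -65,"rx": 0,"ry": 0,"rz": 0},
    {"grip": 80,"x": -2,"y": 0,"z": -74,"rx": 0,"ry": 0,"rz": 0},
    {"grip": 72,"x": -2,"y": 0,"z": -74,"rx": 0,"ry": 0,"rz": 0},
    {"grip": 68,"x": -2,"y": 0,"z": -74,"rx": 0,"ry": 0,"rz": 0}
  ]
}}

```text
t: 14.48
eef_pos: [0.661, 0.0716, 0.135]
orientation: [[0.002, 0.038, 0.999], [0.0, 0.999, -0.038], [-1.0, 0.0, 0.002]]
ft_force: [-0.6, -0.5, 0.5]
opening: 0.0683
```

>>> {"name": "apply_moves", "arguments": {
  "deltas": [
    {"grip": 62,"x": 0,"y": 0,"z": 0,"rx": 0,"ry": 0,"rz": 0},
    {"grip": 56,"x": 0,"y": 0,"z": 0,"rx": 0,"ry": 0,"rz": 0},
    {"grip": 50,"x": 0,"y": 0,"z": 0,"rx": 0,"ry": 0,"rz": 0},
    {"grip": 45,"x": 0,"y": 0,"z": 0,"rx": 0,"ry": 0,"rz": 0},
    {"grip": 41,"x": 0,"y": 0,"z": 0,"rx": 0,"ry": 0,"rz": 0},
    {"grip": 38,"x": 0,"y": 0,"z": 0,"rx": 0,"ry": 0,"rz": 0},
    {"grip": 38,"x": 0,"y": 0,"z": 0,"rx": 0,"ry": 0,"rz": 0},
    {"grip": 38,"x": 0,"y": 0,"z": 0,"rx": 0,"ry": 0,"rz": 0}
  ]
}}

```text
t: 15.48
eef_pos: [0.6611, 0.0729, 0.1356]
orientation: [[0.002, 0.037, 0.999], [0.002, 0.999, -0.037], [-1.0, 0.002, 0.002]]
ft_force: [-0.4, 2.1, 7.7]
opening: 0.0408
```

Opening is 41 mm, so both catches are fully pressed. I'll lift gently.

>>> {"name": "apply_moves", "arguments": {
  "deltas": [
    {"grip": 38,"x": 0,"y": 0,"z": 3,"rx": 0,"ry": 0,"rz": 0},
    {"grip": 38,"x": 0,"y": 0,"z": 8,"rx": 0,"ry": 0,"rz": 0},
    {"grip": 38,"x": 0,"y": 0,"z": 14,"rx": 0,"ry": 0,"rz": 0},
    {"grip": 38,"x": 0,"y": 0,"z": 14,"rx": 0,"ry": 0,"rz": 0}
  ]
}}

```text
t: 15.98
eef_pos: [0.6602, 0.0721, 0.1485]
orientation: [[-0.0, 0.038, 0.999], [0.001, 0.999, -0.038], [-1.0, 0.001, -0.0]]
ft_force: [-0.6, 2.8, -0.0]
opening: 0.0406
```

Run:
```python
from fit import *
s=read_state(); print(s['t'],s['eef_pos'],s['ft_force'],s['opening'],s['wrist_torque'])
snap('side','s13'); i=cv2.imread('pics/s13.png')[150:260,230:370]; cv2.imwrite('pics/s13c.png',cv2.resize(i,None,fx=4.5,fy=4.5,interpolation=2))
```

```text
15.975 [0.66018441 0.07205036 0.14853569] [-0.60401853  2.7726217  -0.04220588] 0.04058049931650704 [0.81040767 0.05463666 0.02081608]
```

View pics/s13c.png

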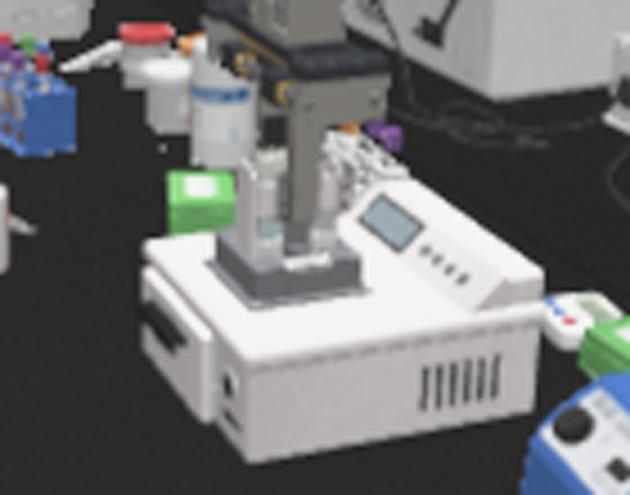

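>>> {"name": "apply_moves", "arguments": {
  "deltas": [
    {"grip": 38,"x": 0,"y": 0,"z": 6,"rx": 0,"ry": 0,"rz": 0},
    {"grip": 38,"x": 0,"y": 0,"z": 14,"rx": 0,"ry": 0,"rz": 0},
    {"grip": 38,"x": 0,"y": 0,"z": 24,"rx": 0,"ry": 0,"rz": 0},
    {"grip": 38,"x": 0,"y": 0,"z": 36,"rx": 0,"ry": 0,"rz": 0},
    {"grip": 38,"x": 0,"y": 0,"z": 48,"rx": 0,"ry": 0,"rz": 0},
    {"grip": 38,"x": 0,"y": 0,"z": 60,"rx": 0,"ry": 0,"rz": 0},
    {"grip": 38,"x": 0,"y": 0,"z": 70,"rx": 0,"ry": 0,"rz": 0},
    {"grip": 38,"x": 0,"y": 0,"z": 78,"rx": 0,"ry": 0,"rz": 0}
  ]
}}

```text
t: 17.02
eef_pos: [0.6604, 0.0716, 0.2268]
orientation: [[0.0, 0.038, 0.999], [0.0, 0.999, -0.038], [-1.0, 0.0, 0.0]]
ft_force: [-0.0, 0.3, -1.6]
opening: 0.0409
```

>>> {"name": "apply_moves", "arguments": {
  "deltas": [
    {"grip": 38,"x": 0,"y": 0,"z": 5,"rx": 0,"ry": 0,"rz": 0},
    {"grip": 38,"x": 0,"y": 0,"z": 7,"rx": 0,"ry": 0,"rz": 0},
    {"grip": 38,"x": 0,"y": 0,"z": 7,"rx": 0,"ry": 0,"rz": 0},
    {"grip": 38,"x": 0,"y": 0,"z": 7,"rx": 0,"ry": 0,"rz": 0},
    {"grip": 38,"x": 0,"y": 0,"z": 7,"rx": 0,"ry": 0,"rz": 0},
    {"grip": 38,"x": 0,"y": 0,"z": 7,"rx": 0,"ry": 0,"rz": 0}
  ]
}}

```text
t: 17.77
eef_pos: [0.6602, 0.0715, 0.2329]
orientation: [[-0.0, 0.038, 0.999], [-0.0, 0.999, -0.038], [-1.0, -0.0, -0.0]]
ft_force: [0.8, 0.2, -1.7]
opening: 0.0402
```

Run:
```python
from fit import *
s=read_state(); print(s['t'],s['eef_pos'],s['orientation'].round(4),s['ft_force'],s['opening'],abs(s['joint_velocities']).max())
p,d,_=snap('side','s14'); i=cv2.imread('pics/s14.png')[110:260,230:370]; cv2.imwrite('pics/s14c.png',cv2.resize(i,None,fx=4,fy=4,interpolation=2))
snap('scene','sc14'); p,d,s=snap('wrist','w14')
P=cloud('wrist',d,s);Z=P[...,2]-s['eef_pos'][2]
b=(abs(P[...,1]-.072)<.017)&(P[...,0]<.71)&(P[...,0]>.61)&(Z>.025)&(Z<.06)
Q=P[b]; print(len(Q),np.percentile(Q[:,2],[5,50,95]), 'expect',s['eef_pos'][2]+.019+.026)
a,c,_2=np.linalg.lstsq(np.c_[Q[:,:2],np.ones(len(Q))],Q[:,2],rcond=None)[0]; print('slopes',a,c)
```

```text
17.775 [0.66024745 0.07153936 0.23290842] [[-2.000e-04  3.790e-02  9.993e-01]
 [-1.000e-04  9.993e-01 -3.790e-02]
 [-1.000e+00 -1.000e-04 -2.000e-04]] [ 0.75648189  0.20951892 -1.72446598] 0.04015438312460586 0.0024980357843983445
8240 [0.25929048 0.27095853 0.27588101] expect 0.2780103924346065
slopes 0.09530482104230842 -0.1400250064423375
```

View pics/s14c.png

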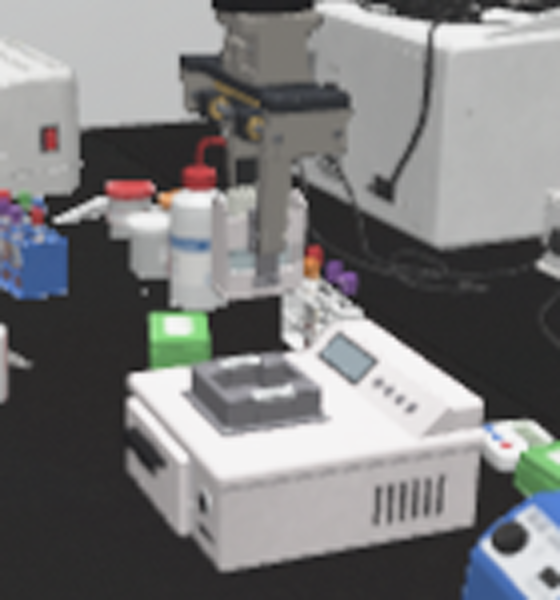

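View pics/w14.png

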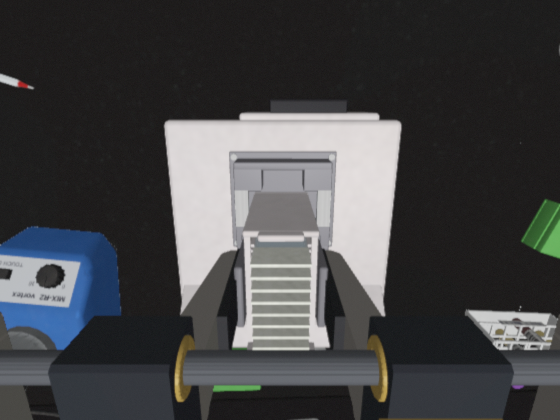

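View pics/sc14.png

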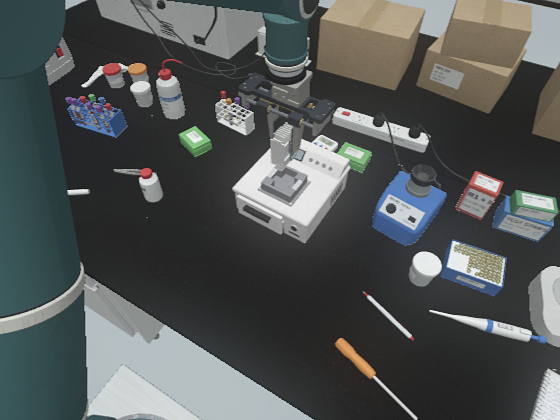

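The cassette is out of the dock and held by both pads. The slope fit mixed frame walls with slide tops, so I'll check level using the upper edges only.

Run:
```python
from fit import *
x=np.array([.9993,-.0385]); y=np.array([.0385,.9993]); c0=np.array([.6605,.072])
for tag in ('w12','w14'):
    p,d,s,P=load(tag); X=(P[...,:2]-c0)@x; Y=(P[...,:2]-c0)@y; Z=P[...,2]
    base=np.nan_to_num(Z); lo,hi=(.165,.19) if tag=='w12' else (.262,.285)
    for nm,A,B,bins in(('x',X,Y,np.arange(-.033,.03,.006)),('y',Y,X,np.arange(-.012,.012,.004))):
        r=[]
        for a in bins:
            m=(base>lo)&(base<hi)&(A>=a)&(A<a+.006)&(abs(B)<(.013 if nm=='x' else .03))
            r.append(round(float(np.percentile(Z[m],97)),4) if m.sum()>20 else None)
        print(tag,nm,r)
s=read_state(); print(s['t'],s['opening'],s['eef_pos'])
```

```text
w12 x [0.1751, 0.179, 0.1794, 0.1791, 0.179, 0.179, 0.179, 0.1788, 0.179, 0.1794, 0.1749]
w12 y [0.179, 0.1791, 0.179, 0.179, 0.179, 0.179]
w14 x [0.2726, 0.2763, 0.2762, 0.2762, 0.2763, 0.2762, 0.2761, 0.2761, 0.2762, 0.2751, None]
w14 y [0.2763, 0.2762, 0.2762, 0.2762, 0.2762, 0.2762]
17.925 0.04032644566317363 [0.66032171 0.07156876 0.23305401]
```

The slide tops are level within 0.2 mm and have risen 97 mm with no slip. Handing in.

Run:
```python
from h import *
print(hand_in()); s=read_state(); print(s['t'],s['opening'],s['eef_pos'])
```

```text
the job is handed in; nothing more can be done
None
the job is handed in; nothing more can be done
```

The job is done and handed in at about 18 s of the 64 s allowed. The bottle is in the drawer, the drawer is shut, and the cassette is held in the air by its pinched catches.

- **Bottle:** it stood upright in the well after I let go. Its cap top was at 72.3 mm against an expected 71.5 mm, and it was centred within about 1 mm. It is hidden now that the drawer is shut.
- **Drawer:** I pushed it by the ledge until it met a hard stop at about 16 N. The panel's outer face then stood 9.6 mm in front of the housing, which matches its 10 mm thickness. During that last push the sensor also read about 14 N upward, which I could not explain.
- **Cassette:** the fingers closed to about 40–41 mm, so both catches read as fully pressed (43 mm nominal). I lifted it straight up 97 mm. The slide tops were level within 0.2 mm and nothing was moving when I handed in. An earlier slope fit had shown a tilt, but it mixed in the frame walls, so I replaced it with a fit to the upper edges.
- **Bystanders:** the large bottle and the specimen cup look untouched in the last scene picture.

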